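# Raise the plate-rest shelf to the middle rung and latch it

### The arm

A 7-joint arm with a two-finger parallel gripper is mounted at the origin on the work surface. World frame = base frame: x ahead of the robot, y to its left, z up, the work surface at z = 0. Lengths are in m, angles in rad, forces in N, time in s.
With the tool pointing down it reaches from about 0.35 to 0.9 m from the base axis. Payload 8.1 kg.
Tool frame: the origin (TCP) lies between the finger pads; the fingertips stand ahead of it and the grasp point (between the pads) is the TCP (arm.nose_length is the z of the fingertips in the tool frame, in m); z points along the fingers, y is the line along which they close (so a half turn about z gives the same grasp; the last joint's range is limited). The gripper opens to 92 mm and grips with 3 to 60 N. Pads are 19 mm wide; open, the fingers measure 130 mm over their backs; the gripper's body (75 mm by 190 mm) begins 47 mm behind the grasp point.
Start: joints at [-1.35, 0.434, 0.025, 1.573, -0.012, 1.134, -0.075], TCP at [0.199, 0.593, 0.246] pointing down, gripper open.
Joint ranges: [-2.62, 2.62], [-0.44, 2.09], [-1.27, 1.32], [0.08, 2.57], [-1.32, 4.46], [0.12, 2], [-2.74, 2.74]. Speed limits (rad/s): [2.22, 2.22, 3.01, 3.01, 3.14, 3.14, 3.14].

### API

Orientations are given as a rotation vector (axis times angle).
In Python, from cell import sensors, optics, arm gives the robot as it stands.
- The arm moves only by the tool arm_command, never from a script. Its argument "deltas" is one flat list of numbers, 7 for each row, row after row: the turn, a rotation vector about the world's x, y, z as a fraction of full scale, then the shift along the world's x, y, z as a fraction of full scale, then the finger opening in mm, from 0 to 91.8. In form: [wx, wy, wz, dx, dy, dz, fingers, wx, wy, wz, dx, dy, dz, fingers, ...]. A call has 1 to 20 rows; each row is the pose to reach, as a shift and turn from the pose commanded when the call began; what a row does not reach only later rows make up. Full scale, the value 1, is 1 m for a shift and 90 degrees for a turn. A row lasts 1/10 s, in which the tool goes at most 50 mm and 8.59 degrees, less where a joint would pass 70% of its speed; a pose out of reach is approached as far as the arm can. A call with a number of a shift or a turn outside -1 to 1 is refused whole. A call with a gripper value outside its range is refused whole. The fingers move at their own pace and stop on an object; "force" is the grip in N (left out, the last holds). Time passes only in rows, so rows that repeat a pose let the fingers close. It gives the time, the measured TCP pose, the force, the opening and the grip force at its end, in the units of the state.
- sensors.observe(): the state, without advancing time (a new reading comes with each control period).
- optics.get_image(name): name is "side" or "top"; returns the picture (480x640x3 uint8, blue, green, red); there is no depth.
- optics.calibration(name): a dict with "camera_matrix" (3x3 intrinsics, pixels), "rvec" (rotation vector, rad) and "tvec" (3), from world to camera coordinates, as OpenCV has them. Camera axes: x right, y down, z forward; pixel columns grow to the right and rows downward; lengths in m; the calibration is good to about 2 mm. A picture is of the moment at which its call begins. calibration takes no time and is no camera call.
- arm.sign_off(): hands the job in; it is judged then, once.
The state is a dict: "clock": time; "joints": joint angles; "dq": joint speeds; "joint_efforts": joint torques, N m; "position": TCP position; "ee_rot": TCP orientation; "force": force on the tool from outside, world axes, zero at the start; "ft_torque": the same for the moment, N m; "width": opening from 0.0 (shut) to 1.0 (fully open); "gripper_force": force on a finger pad.
Only numpy, scipy, OpenCV 4.12 (cv2) and the standard library are available. Lean on these libraries where they do the work, as an engineer would, in place of code of your own. Each camera call takes 0.05 s, during which the arm holds its last target. There are 200 camera calls.

### The job

Raise the sliding shelf of the plate-rest stand until its gravity pawl has passed the middle of the three rungs (not the top one), then lower it gently, without letting it drop, so that it hangs on the middle rung by its pawl. Only then turn the shelf's wing knob clockwise as far as it goes, so that its tongue is fully behind the frame edge. Leave the ink tin, spray can and brayer where they are.

Things in the scene. Friction and masses are not known exactly. Their poses are not given: they have to be found in the camera images.
- stand: Grey sheet-steel stand, fixed. Origin on the table under it; -x is its front, facing the robot, z up; x, y below are along these axes. Base plate 150 mm (x) by 240 by 8 mm, centred at x = -20 mm. Two side cheeks, 4 mm thick, at y = +100 and -100 mm, x -75 to +20 mm, 200 mm high, each with a front lip at x = -75 mm turned inward to |y| = 81 mm.
- rungs: Fixed steel rung frame between the cheeks: three level round rungs, 10 mm thick, 180 mm long along y, 50 mm apart in height, at x = +3 mm of the stand. Bolted in at a height that differs from case to case: lowest rung's centre 85 to 103 mm above the table. Axes as the stand; origin 135 mm below the middle rung's centre.
- rung_mid (a point): Centre of the middle rung (halfway along its length).
- carriage (a joint): Height (m) of the aluminium sliding shelf above its lowest position, 0, where it starts; most 0.19. It slides upright in the stand and sinks by its own weight (0.5 to 0.9 kg) unless held or hung by the pawl. Shelf plate 75 mm (x, -85 to -10 mm) by 150 by 6 mm, its top 70 mm above the pawl pin.
- bar_mid (a point): Middle of the shelf's round steel lifting bar, 12 mm thick, level along y: x = -130 mm of the stand, 60 mm above the pawl pin (120 mm above the table at the start). Held at both ends by 10 mm rods at y = +65 and -65 mm; 39 mm free gap between its back and the shelf's edge. Can be lifted from underneath by shut fingers tilted forward.
- pawl_pin (a point): Pin of the gravity pawl on the shelf section: x = -30 mm of the stand, 60 mm above the table at the start; moves up with the shelf.
- pawl: Dark steel gravity pawl, 22 mm wide, on the pawl pin (its origin). Nose reaches 42 mm back; heavy tail in front (bar 16 mm thick, 50 long) keeps it level on a stop. Going up, a rung pushes it down; it swings back level once the pin is 35 mm above that rung's centre. Lowered then, it hangs on the rung, pin 9 mm above its centre. It starts below all rungs and cannot go back down past one.
- knob (a joint): Angle in rad of the wing knob on the shelf, clockwise from above: 0 = wing along the stand's x, tongue free; 1.57 = end stop, wing along y, tongue fully behind the cheek's lip. Starts between 0 and 0.3; light friction (0.04 N m), stays where it is left.
- knob_grip (a point): Point to grip on the wing knob, on its upright axis: x = -60 mm, y = -50 mm of the stand, 96 mm above the pawl pin. Black wing 44 mm long, 10 mm thick, 26 mm high, up to 10 mm above this point. Between the cheeks at the start; clear above them once the shelf hangs on the middle rung.
- ink_tin: Loose metal ink tin, 86 mm across, 59 mm high, origin at the centre of its underside. Leave alone.
- spray_can: Loose metal spray can, 60 mm across, 170 mm high, origin at the centre of its underside. Leave alone.
- brayer: Loose ink roller: rubber roll 40 mm thick, 100 mm long, wooden handle to its -x, origin under the roll. Leave alone.

How it is judged:
By the outcome, as a careful person would: the job done as asked, in the order asked, and still so for the second after the job is handed in, with the robot touching nothing.
It also fails if it takes over 58 s, if anything falls off the work surface, if the arm or the gripper's body presses on something with over 40 N, if the wrist force passes 120 N, or if a joint passes its speed limit or range.

## Working session

There is one attempt and no reset: what is moved stays moved. The work goes in short steps, Python scripts to look and compute and a tool call to move; the robot and the scene stay as the last step left them, time stands still between calls to the robot, and variables do not carry over. Pictures are saved under pics/ and viewed, at most 10 in all, crops included, and the job is handed in when it is done.

Besides the shell and the picture viewer there is one more tool, called after "Call:" as name(argument=value, ...) on one line, values as JSON. arm_command: Moves the arm, as the interface text tells. Its arguments: {"type":"object","properties":{"deltas":{"type":"array","items":{"type":"number"}},"force":{"type":"number"}},"required":["deltas"]}

```bash
mkdir -p pics; ls; python3 - <<'E'
from cell import sensors, optics, arm
import cv2
for n in("side","top"):
    cv2.imwrite(f"pics/{n}0.png",optics.get_image(n)); c=optics.calibration(n); print(n,c)
print(sensors.observe(), arm.nose_length)
E
```

```text
pics
side {'camera_matrix': array([[588.42676002,   0.        , 311.8026654 ],
       [  0.        , 588.42676002, 241.81973623],
       [  0.        ,   0.        ,   1.        ]]), 'rvec': array([ 2.04032153, -0.55595992,  0.32548004]), 'tvec': array([-0.50422023,  0.25698608,  1.18424091])}
top {'camera_matrix': array([[455.6245026 ,   0.        , 321.2307852 ],
       [  0.        , 455.6245026 , 238.67250835],
       [  0.        ,   0.        ,   1.        ]]), 'rvec': array([ 2.10474073, -2.14076779,  0.21582837]), 'tvec': array([-0.01072806,  0.58957435,  1.16478293])}
{'clock': 0.1, 'joints': array([-1.34960647,  0.43515021,  0.0249821 ,  1.57401261, -0.01159766,
        1.13398717, -0.07507566]), 'dq': array([ 1.69073903e-03, -1.58111692e-03, -5.45102494e-05, -1.28076723e-03,
        7.85040243e-04,  3.27645066e-05, -9.75395510e-06]), 'joint_efforts': array([ 3.03818866e-03, -6.69129825e+01,  9.87995714e-01, -3.15144897e+01,
       -6.05292432e-02,  3.73604649e-02,  4.75756735e-05]), 'position': array([0.19876708, 0.59209532, 0.24502293]), 'ee_rot': array([-5.06454159e-01, -3.10040521e+00,  2.21352436e-03]), 'force': array([ 0.00896048, -0.2263808 ,  0.14063158]), 'ft_torque': array([0.04626115, 0.02715672, 0.00727444]), 'gripper_force': 0.0, 'width': 0.99630440354405} 0.019
```

View pics/side0.png

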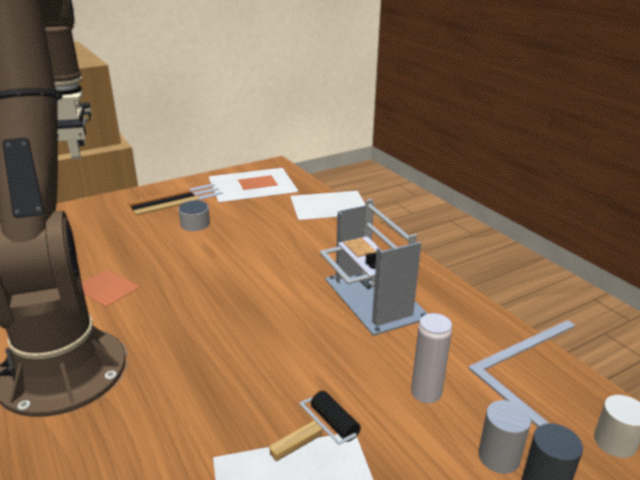

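View pics/top0.png

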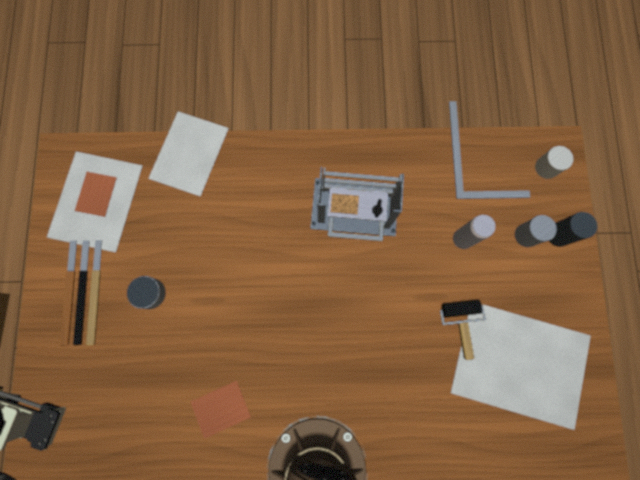

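The side view shows the stand at about (375,265), with its front towards the robot, the spray can at (432,358) and the brayer at (335,415). In the top view the stand is at (358,205), with the lifting bar at row ~237 and the knob at (377,208). Next I'll enlarge both.

```bash
python3 - <<'E'
import cv2,numpy as np
a=cv2.imread("pics/top0.png")[155:250,300:415]; b=cv2.imread("pics/side0.png")[190:335,310:435]
a=cv2.resize(a,None,fx=4,fy=4,interpolation=cv2.INTER_CUBIC);b=cv2.resize(b,None,fx=2.6,fy=2.6,interpolation=cv2.INTER_CUBIC)
o=np.zeros((380,790,3),np.uint8);o[:a.shape[0],:a.shape[1]]=a;o[:b.shape[0],462:462+b.shape[1]]=b
cv2.imwrite("pics/crop0.png",o)
E
```

```text
(no output)
```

View pics/crop0.png

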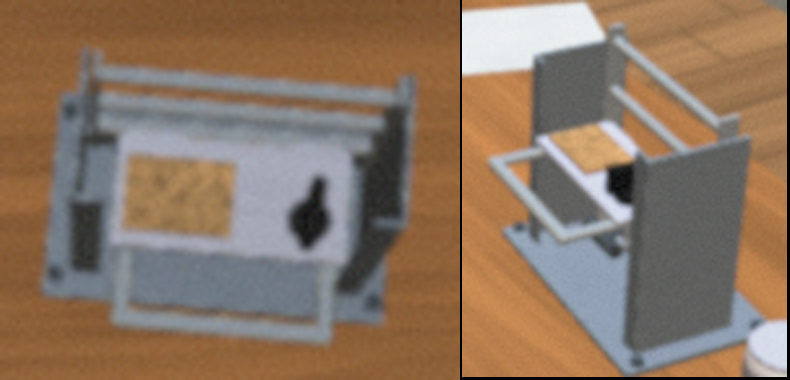

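Top crop (4x, offset (300,155)): the bar runs from (118,318) to (328,336), and the base front corners are at (43,295) and (383,322). Side crop: top rung (615,40)–(722,128), middle rung starts at (612,90). I'll compute the pose from these.

```bash
cat > h.py <<'E'
import cv2,numpy as np
from cell import optics
def ray(n,p):
    c=optics.calibration(n);R=cv2.Rodrigues(c["rvec"])[0]
    d=R.T@np.append(cv2.undistortPoints(np.array([[p]],float),c["camera_matrix"],None)[0,0],1)
    return -R.T@c["tvec"],d
def plane(n,p,nrm,off):
    o,d=ray(n,p);return o+d*(off-nrm@o)/(nrm@d)
Z=np.array([0,0,1.])
def proj(n,P):
    c=optics.calibration(n);return cv2.projectPoints(np.array(P,float).reshape(-1,3),c["rvec"],c["tvec"],c["camera_matrix"],None)[0][:,0]
E
cat > m.py <<'E'
from h import *
T=lambda u,v:(300+u/4,155+v/4)
S=lambda u,v:(310+(u-462)/2.6,190+v/2.6)
A,B=[plane("top",T(*p),Z,.120) for p in((118,318),(328,336))]
print("bar",A,B,np.linalg.norm(A-B),(A+B)/2)
C,D,E=[plane("top",T(*p),Z,.008) for p in((43,295),(383,322),(65,92))]
print("base",C,D,E,np.linalg.norm(C-D),np.linalg.norm(C-E))
F=[plane("side",S(*p),Z,h) for p,h in(((628,373),.008),((503,228),.008),((765,322),.008),((565,238),.12),((493,160),.12))]
print("side base R-front, L-front, R-back; bar R,L",F)
y=(C-D)+(A-B);y[2]=0;y/=np.linalg.norm(y);x=np.array([y[1],-y[0],0])
o1=(A+B)/2+.13*x;o2=(C+D)/2+.095*x
print("yaw",np.arctan2(x[1],x[0]),"org",o1,o2)
o=(o1+o2)/2;o[2]=0
for p in((615,40),(722,128),(612,90),(685,148)):
    P=plane("side",S(*p),x,x@o+.003);print("rung",P,"ys",y@(P-o))
E
python3 m.py
```

```text
bar [ 0.58750459 -0.04137274  0.12      ] [ 0.5736386  -0.17474486  0.12      ] 0.13409096951005353 [ 0.5805716 -0.1080588  0.12     ]
base [0.62792353 0.00767666 0.008     ] [ 0.60472203 -0.23006086  0.008     ] [ 0.77669323 -0.01005823  0.008     ] 0.23886698713532284 0.1498230673628599
side base R-front, L-front, R-back; bar R,L [array([ 0.60413997, -0.23297351,  0.008     ]), array([0.62875284, 0.00427074, 0.008     ]), array([ 0.74850781, -0.23653105,  0.008     ]), array([ 0.57456577, -0.17560036,  0.12      ]), array([ 0.58803779, -0.04116649,  0.12      ])]
yaw -0.09955264658731966 org [ 0.70992793 -0.12097927  0.12      ] [ 0.71085241 -0.12063398  0.008     ]
rung [ 0.72242693 -0.03048243  0.20003188] ys 0.09107329645823302
rung [ 0.70504585 -0.20449716  0.20008956] ys -0.08380732341335909
rung [ 0.72243367 -0.03041494  0.14867296] ys 0.09114112022465896
rung [ 0.71000243 -0.15487321  0.1542443 ] ys -0.03393644274621325
```

Stand origin is about (0.7105,-0.121) with yaw -0.10. The bar centre from both views agrees at (0.581,-0.108), and the base and bar lengths match. The middle rung is at about 0.15. I'll move above the bar at y≈+15 mm on the stand, with the closing line along stand x.

Call:
arm_command(deltas=[0,0,-0.2,0.1,-0.18,0.05,36,0,0,-0.3,0.15,-0.26,0.05,36,0,0,-0.4,0.2,-0.34,0.05,36,0,0,-0.5,0.25,-0.42,0.05,36,0,0,-0.6,0.3,-0.5,0.05,36,0,0,-0.7,0.34,-0.58,0.05,36,0,0,-0.8,0.37,-0.64,0.05,36,0,0,-0.857,0.3835,-0.686,0.05,36,0,0,-0.857,0.3835,-0.686,0.05,36,0,0,-0.857,0.3835,-0.686,0.05,36,0,0,-0.857,0.3835,-0.686,0.05,36,0,0,-0.857,0.3835,-0.686,0.05,36,0,0,-0.857,0.3835,-0.686,0.05,36,0,0,-0.857,0.3835,-0.686,0.05,36,0,0,-0.857,0.3835,-0.686,0.05,36,0,0,-0.857,0.3835,-0.686,0.05,36,0,0,-0.857,0.3835,-0.686,0.05,36,0,0,-0.857,0.3835,-0.686,0.05,36,0,0,-0.857,0.3835,-0.686,0.05,36,0,0,-0.857,0.3835,-0.686,0.05,36], force=30)

```text
clock: 2.1
position: [0.5821, -0.0918, 0.2956]
ee_rot: [-2.326, -2.111, -0.0]
force: [0.7, 0.2, 0.4]
width: 0.392
gripper_force: 0.0
```

Call:
arm_command(deltas=[0,0,0,0,-0.001,-0.03,36,0,0,0,0,-0.001,-0.06,36,0,0,0,0,-0.001,-0.09,36,0,0,0,0,-0.001,-0.115,36,0,0,0,0,-0.001,-0.13,36,0,0,0,0,-0.001,-0.14,36,0,0,0,0,-0.001,-0.14,36])

```text
clock: 2.8
position: [0.5817, -0.0933, 0.1548]
ee_rot: [-2.326, -2.109, 0.002]
force: [-1.2, 0.2, -0.4]
width: 0.394
gripper_force: 0.0
```

```bash
python3 - <<'E'
from cell import sensors, optics, arm
from h import *
o=np.zeros((600,800,3),np.uint8)
s=optics.get_image("side");cv2.imwrite("pics/side1.png",s)
t=optics.get_image("top");cv2.imwrite("pics/top1.png",t)
a=cv2.resize(s[190:335,310:435],None,fx=4,fy=4,interpolation=cv2.INTER_CUBIC);b=cv2.resize(t[160:260,300:375],None,fx=4,fy=4,interpolation=cv2.INTER_CUBIC)
o[:580,:500]=a;o[:400,500:]=b
cv2.imwrite("pics/crop1.png",o);print(sensors.observe()["force"],sensors.observe()["position"])
E
```

```text
[-0.76584446 -0.99116984  0.66982798] [ 0.58274861 -0.09410655  0.15642577]
```

View pics/crop1.png

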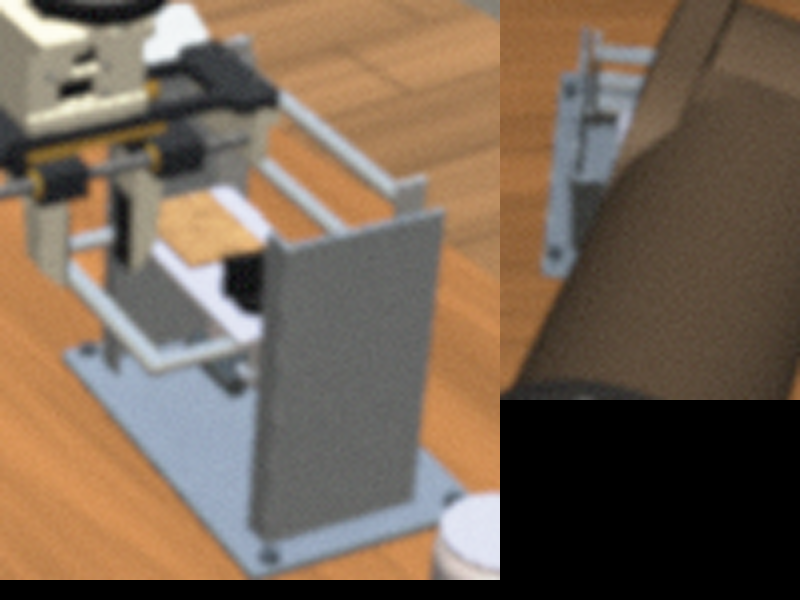

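The fingers straddle the bar cleanly, one in front at (45,250) and one behind at (135,240). Descend the rest of the way and close.

Call:
arm_command(deltas=[0,0,0,0,0,-0.012,36,0,0,0,0,0,-0.024,36,0,0,0,0,0,-0.035,36,0,0,0,0,0,-0.035,36,0,0,0,0,0,-0.035,5,0,0,0,0,0,-0.035,5,0,0,0,0,0,-0.035,5,0,0,0,0,0,-0.035,5,0,0,0,0,0,-0.035,5], force=30)

```text
clock: 3.8
position: [0.5821, -0.0945, 0.1211]
ee_rot: [-2.329, -2.108, 0.0]
force: [-3.2, -0.3, 4.0]
width: 0.12
gripper_force: 30.0
```

```bash
python3 - <<'E'
from h import *
S=lambda u,v:(310+u/4,190+v/4)
x=np.array([np.cos(.0995),-np.sin(.0995),0]);y=np.array([-x[1],x[0],0]);o=np.array([.7105,-.1208,0])
for p in((290,102),(388,188),(262,167),(335,228)):
    P=plane("side",S(*p),x,x@o+.003);print(P,y@(P-o))
from cell import optics
# vertical intensity profile across rungs (centre of bright band)
s=cv2.cvtColor(cv2.imread("pics/side1.png"),6)
for c in(384,390,396,402):print(c,s[208:252,c])
E
```

```text
[ 0.71640745 -0.09182523  0.20263233] 0.02941827727431403
[ 0.70631464 -0.19292553  0.19944134] -0.07218454844056191
[ 0.71888308 -0.06702674  0.14783951] 0.05434003799652991
[ 0.71090576 -0.14693602  0.14970225] -0.025966441635680338
384 [146 154 154 150 148 150 163 179 191 195 185 165 138 123 125 131 135 141
 143 150 146 149 144 143 144 144 153 166 181 196 193 178 154 135 134 136
 141 139 137 140 141 146 151 146]
390 [152 151 148 150 155 153 153 149 147 146 146 151 169 189 194 184 163 134
 122 119 128 134 146 149 148 148 146 148 144 145 139 148 163 179 195 196
 184 165 135 127 137 149 129 109]
396 [148 150 153 155 154 149 148 150 143 136 128 133 136 136 135 133 152 171
 192 190 185 163 140 128 123 135 141 144 147 150 149 147 145 144 139 142
 147 158 170 177 158 130 106 103]
402 [148 153 158 155 146 146 150 136 134 136 133 136 132 127 129 131 130 134
 138 138 143 153 175 186 191 185 162 136 126 132 145 150 148 147 149 147
 150 155 154 135 109 100 101 101]
```

Gripped, and the width reads the 12 mm bar. The middle rung is at about 0.149. Lift to a pin height of about 0.193, i.e. +133 mm.

Call:
arm_command(deltas=[0,0,0,0,0,0.005,5,0,0,0,0,0,0.01,5,0,0,0,0,0,0.017,5,0,0,0,0,0,0.024,5,0,0,0,0,0,0.031,5,0,0,0,0,0,0.038,5,0,0,0,0,0,0.045,5,0,0,0,0,0,0.052,5,0,0,0,0,0,0.059,5,0,0,0,0,0,0.066,5])

```text
clock: 4.8
position: [0.5821, -0.0945, 0.1873]
ee_rot: [-2.329, -2.108, 0.0]
force: [-1.1, -0.6, -8.2]
width: 0.122
gripper_force: 30.0
```

```bash
python3 - <<'E'
from cell import sensors
s=sensors.observe();print(s["force"],s["position"],s["width"])
from h import *
x=np.array([np.cos(.0995),-np.sin(.0995),0]);o=np.array([.7105,-.1208,0])
for p in((390,222.8),(390,243.3),(384,217.6),(384,237.8)):print(plane("side",p,x,x@o+.003))
E
```

```text
[-1.0589922  -0.64580437 -8.20918048] [ 0.58211566 -0.09449912  0.18726452] 0.12157682712808547
[ 0.71316413 -0.12431383  0.19991624]
[ 0.71250261 -0.13094029  0.15071412]
[ 0.71572976 -0.09861369  0.20054561]
[ 0.71510637 -0.10485827  0.15133418]
```

Call:
arm_command(deltas=[0,0,0,0,0,0.007,5,0,0,0,0,0,0.014,5,0,0,0,0,0,0.021,5,0,0,0,0,0,0.028,5,0,0,0,0,0,0.035,5,0,0,0,0,0,0.042,5,0,0,0,0,0,0.049,5,0,0,0,0,0,0.056,5,0,0,0,0,0,0.062,5,0,0,0,0,0,0.067,5,0,0,0,0,0,0.07,5,0,0,0,0,0,0.07,5])

```text
clock: 6.0
position: [0.5821, -0.0945, 0.2571]
ee_rot: [-2.329, -2.108, 0.0]
force: [-5.2, -0.6, -6.7]
width: 0.117
gripper_force: 30.0
```

```bash
python3 - <<'E'
from cell import sensors, optics
import cv2
print(sensors.observe()["force"])
s=optics.get_image("side");cv2.imwrite("pics/side2.png",s)
cv2.imwrite("pics/crop2.png",cv2.resize(s[150:330,290:430],None,fx=3.3,fy=3.3,interpolation=cv2.INTER_CUBIC))
E
```

```text
[-5.19881156 -0.55450314 -6.65870557]
```

View pics/crop2.png

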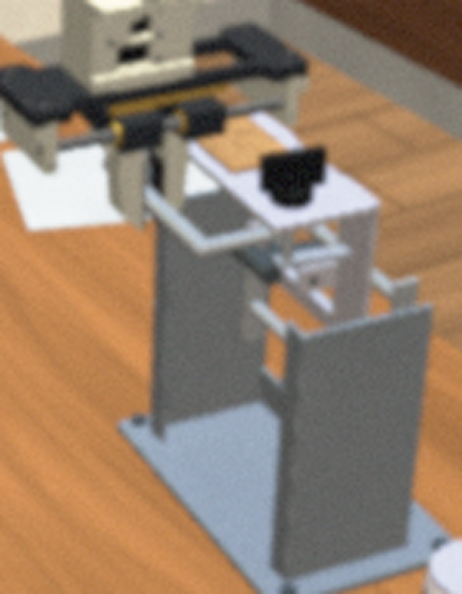

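The shelf is up with the knob clear above the cheeks (black, (293,175)), and the pawl tail is visible at (258,262). Now lower gently.

Call:
arm_command(deltas=[0,0,0,0,0,-0.003,5,0,0,0,0,0,-0.006,5,0,0,0,0,0,-0.009,5,0,0,0,0,0,-0.012,5,0,0,0,0,0,-0.015,5,0,0,0,0,0,-0.018,5,0,0,0,0,0,-0.021,5,0,0,0,0,0,-0.024,5,0,0,0,0,0,-0.027,5,0,0,0,0,0,-0.029,5,0,0,0,0,0,-0.031,5,0,0,0,0,0,-0.032,5])

```text
clock: 7.25
position: [0.5821, -0.0945, 0.2246]
ee_rot: [-2.329, -2.108, 0.001]
force: [-4.6, -1.0, -7.0]
width: 0.117
gripper_force: 30.0
```

Call:
arm_command(deltas=[0,0,0,0,0,-0.001,5,0,0,0,0,0,-0.002,5,0,0,0,0,0,-0.003,5])

```text
clock: 7.55
position: [0.5821, -0.0945, 0.2217]
ee_rot: [-2.329, -2.108, 0.001]
force: [-6.1, -0.2, -7.3]
width: 0.118
gripper_force: 30.0
```

Call:
arm_command(deltas=[0,0,0,0,0,-0.001,5,0,0,0,0,0,-0.002,5,0,0,0,0,0,-0.002,5])

```text
clock: 7.85
position: [0.5822, -0.0945, 0.2205]
ee_rot: [-2.329, -2.108, -0.0]
force: [-8.2, 0.5, -1.3]
width: 0.116
gripper_force: 30.0
```

Call:
arm_command(deltas=[0,0,0,0,0,-0.001,5,0,0,0,0,0,-0.001,5])

```text
clock: 8.05
position: [0.5821, -0.0945, 0.2202]
ee_rot: [-2.329, -2.108, -0.001]
force: [-11.7, 1.2, 7.4]
width: 0.117
gripper_force: 30.0
```

The weight has moved onto the middle rung, at the predicted height of about 0.2195. Ease off, open and withdraw upward.

Call:
arm_command(deltas=[0,0,0,0,0,0.0007,5,0,0,0,0,0,0.0007,15,0,0,0,0,0,0.0007,25,0,0,0,0,0,0.0007,36,0,0,0,0,0,0.0007,36,0,0,0,0,0,0.0007,36,0,0,0,0,0,0.01,36,0,0,0,0,0,0.04,36,0,0,0,0,0,0.08,36,0,0,0,0,0,0.12,36,0,0,0,-0.05,0.05,0.14,36,0,0,0,-0.1,0.1,0.14,36,0,0,0,-0.15,0.15,0.14,36,0,0,0,-0.2,0.2,0.14,36,0,0,0,-0.2,0.2,0.14,36,0,0,0,-0.2,0.2,0.14,36])

```text
clock: 9.65
position: [0.3802, 0.1072, 0.3596]
ee_rot: [-2.327, -2.111, -0.003]
force: [1.3, 0.5, -0.1]
width: 0.389
gripper_force: 0.0
```

```bash
python3 - <<'E'
from cell import sensors, optics
from h import *
print(sensors.observe()["force"])
s=optics.get_image("side");cv2.imwrite("pics/side3.png",s)
t=optics.get_image("top");cv2.imwrite("pics/top3.png",t)
o=np.zeros((540,800,3),np.uint8)
o[:540,:420]=cv2.resize(s[150:330,290:430],None,fx=3,fy=3,interpolation=cv2.INTER_CUBIC)
o[:375,425:800]=cv2.resize(t[150:250,315:415],None,fx=3.75,fy=3.75,interpolation=cv2.INTER_CUBIC)
cv2.imwrite("pics/crop3.png",o)
# knob: dark blob in both views, top face
for n,im,r in(("top",t,(150,250,315,405)),("side",s,(180,230,350,400))):
    m=(im.max(2)<50).astype(np.uint8);k=np.zeros_like(m);k[r[0]:r[1],r[2]:r[3]]=m[r[0]:r[1],r[2]:r[3]]
    N,l,st,ce=cv2.connectedComponentsWithStats(k)
    print(n,[(st[i],ce[i]) for i in range(1,N) if st[i,4]>10])
E
```

```text
[ 1.27996119  0.50300287 -0.1198307 ]
top [(array([394, 186,   6,  23,  55], dtype=int32), array([396.96363636, 197.94545455])), (array([379, 189,   8,  17,  79], dtype=int32), array([382.75949367, 198.02531646]))]
side [(array([369, 212,  18,  16, 203], dtype=int32), array([377.07881773, 218.54679803]))]
```

View pics/crop3.png

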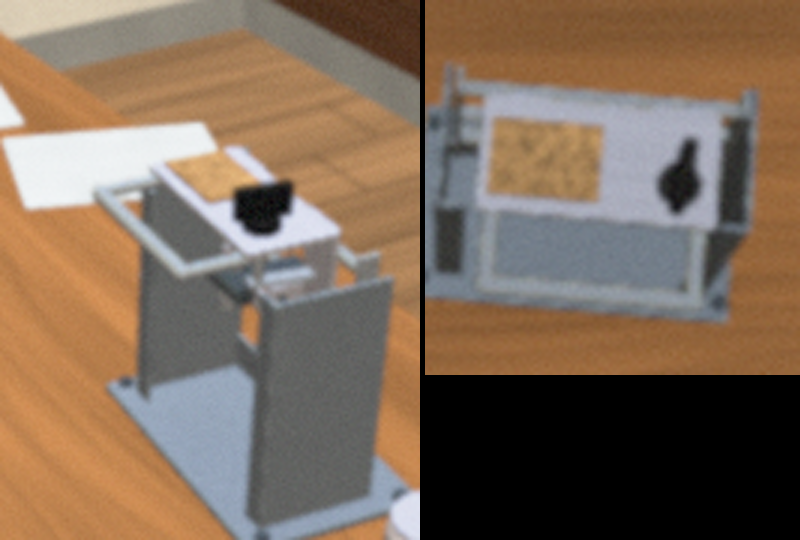

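The shelf hangs level and steady. In the top view the wing runs from (690,142) to (676,212) in the crop.

```bash
python3 - <<'E'
from h import *
T=lambda u,v:(315+(u-425)/3.75,150+v/3.75)
a,b=plane("top",T(690.5,142),Z,.265),plane("top",T(676.5,212),Z,.265)
d=a-b;print(a,b,np.linalg.norm(d),np.degrees(np.arctan2(d[1],d[0])),(a+b)/2)
# wing top edge in side crop
S=lambda u,v:(290+u/3,150+v/3)
for p in((235,187),(292,181)):print(plane("side",S(*p),Z,.265))
g=cv2.imread("pics/top3.png").max(2)[188:207,376:390].astype(int);print(g)
print(proj("top",[[.6458,-.1646,.265],[.6458,-.1646,.235]]))
E
```

```text
[ 0.66363324 -0.16735847  0.265     ] [ 0.61997767 -0.15697038  0.265     ] 0.044874509770879784 -13.384929262590655 [ 0.64180545 -0.16216443  0.265     ]
[ 0.62475026 -0.16011037  0.265     ]
[ 0.66397228 -0.17249397  0.265     ]
[[184 186 184 189 188 183 168 133  79  51  67 111 159 182]
 [187 189 185 186 186 178 152 106  59  37  54 108 156 184]
 [187 185 186 185 189 171 139  86  38  35  62 120 168 186]
 [187 187 184 189 184 168 123  72  37  38  67 130 172 187]
 [188 184 187 181 168 147 102  55  31  42  78 128 173 191]
 [185 185 179 162 139 109  71  40  34  46  81 135 175 186]
 [188 178 157 126  87  56  33  20  37  42  82 134 173 188]
 [181 162 128  81  52  38  22  33  38  39  70 123 167 189]
 [171 142  90  55  39  30  29  32  30  30  54  99 150 181]
 [156 113  70  41  31  32  30  29  35  32  42  82 130 168]
 [152  99  50  40  27  23  28  31  27  31  38  63 115 156]
 [151  97  50  41  36  27  25  33  28  29  32  56 108 158]
 [156  99  54  42  32  28  28  32  30  29  40  65 125 169]
 [164 120  65  40  28  28  35  30  27  27  44  86 132 175]
 [176 142  95  59  31  23  33  27  39  41  69 111 153 181]
 [185 164 130  96  52  28  30  30  51  73 108 146 172 186]
 [186 180 166 129  79  35  29  45  77 113 148 169 183 191]
 [189 186 181 150  96  43  37  74 121 155 175 179 186 186]
 [186 188 182 162 124  89  80 114 151 176 186 189 189 188]]
[[384.93756235 195.44472291]
 [383.08661777 199.13666313]]
```

Knob axis predicted at (0.6458,-0.1646), measured at (0.643,-0.164). The wing yaw is about -14.5°. Approach above it, turned +81°.

Call:
arm_command(deltas=[0,0,0.09,0.03,-0.03,0,36,0,0,0.18,0.06,-0.06,0,36,0,0,0.27,0.09,-0.09,0,36,0,0,0.36,0.12,-0.12,0,36,0,0,0.45,0.15,-0.15,0,36,0,0,0.54,0.18,-0.18,0,36,0,0,0.63,0.21,-0.21,0,36,0,0,0.72,0.235,-0.24,0,36,0,0,0.81,0.255,-0.26,0,36,0,0,0.9,0.265,-0.272,0,36,0,0,0.9,0.265,-0.272,0,36,0,0,0.9,0.265,-0.272,0,36,0,0,0.9,0.265,-0.272,-0.02,36,0,0,0.9,0.265,-0.272,-0.04,36,0,0,0.9,0.265,-0.272,-0.05,36,0,0,0.9,0.265,-0.272,-0.05,36,0,0,0.9,0.265,-0.272,-0.05,36])

```text
clock: 11.45
position: [0.6476, -0.1664, 0.3097]
ee_rot: [0.403, 3.115, -0.0]
force: [-0.2, -0.4, 0.2]
width: 0.395
gripper_force: 0.0
```

```bash
python3 - <<'E'
from cell import sensors, optics
from h import *
o=sensors.observe();print(o["force"],o["position"],o["joints"])
s=optics.get_image("side");cv2.imwrite("pics/side4.png",s)
cv2.imwrite("pics/crop4.png",cv2.resize(s[110:290,290:430],None,fx=3.3,fy=3.3,interpolation=cv2.INTER_CUBIC))
E
```

```text
[-0.21796955 -0.39782456  0.19978025] [ 0.64761718 -0.16642309  0.30965354] [-0.15463553  0.4971722   0.53101312  1.38927931 -0.25185952  1.32155204
  1.69854953]
```

View pics/crop4.png

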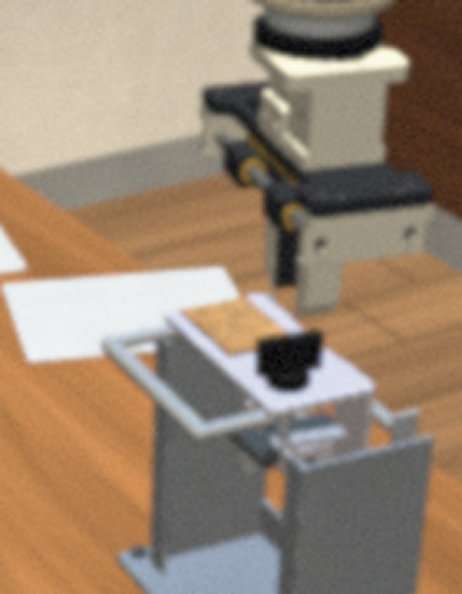

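The gripper sits above the knob, with the fingers at (285,265) and (318,285) and the knob at (290,350). I'll correct by 2 mm, descend and grip.

Call:
arm_command(deltas=[0,0,0,-0.0025,0.002,-0.015,36,0,0,0,-0.0025,0.002,-0.03,36,0,0,0,-0.0025,0.002,-0.042,36,0,0,0,-0.0025,0.002,-0.05,36,0,0,0,-0.0025,0.002,-0.052,36,0,0,0,-0.0025,0.002,-0.052,36], force=12)

```text
clock: 12.1
position: [0.645, -0.1646, 0.2569]
ee_rot: [0.402, 3.116, -0.0]
force: [-0.1, 0.8, 0.4]
width: 0.391
gripper_force: 0.0
```

Call:
arm_command(deltas=[0,0,0,0,0,0,26,0,0,0,0,0,0,18,0,0,0,0,0,0,12,0,0,0,0,0,0,6,0,0,0,0,0,0,6,0,0,0,0,0,0,6], force=12)

```text
clock: 12.7
position: [0.6455, -0.1637, 0.2572]
ee_rot: [0.4, 3.115, 0.002]
force: [1.8, 6.0, 4.2]
width: 0.293
gripper_force: 12.0
```

The width is 27 mm, so the fingers closed on the round hub below the wing. Open, go up 7 mm and re-grip.

Call:
arm_command(deltas=[0,0,0,0,0,0,36,0,0,0,0,0,0,36,0,0,0,0,0,0.004,36,0,0,0,0,0,0.007,36,0,0,0,0,0,0.007,36,0,0,0,0,0,0.007,26,0,0,0,0,0,0.007,18,0,0,0,0,0,0.007,6,0,0,0,0,0,0.007,6,0,0,0,0,0,0.007,6,0,0,0,0,0,0.007,6], force=12)

```text
clock: 13.8
position: [0.6452, -0.1634, 0.2636]
ee_rot: [0.4, 3.116, 0.002]
force: [2.0, 4.0, 0.0]
width: 0.11
gripper_force: 12.0
```

Call:
arm_command(deltas=[0,0,-0.04,0,-0.0005,0,6,0,0,-0.1,0,-0.001,0,6,0,0,-0.16,0,-0.001,0,6,0,0,-0.22,0,-0.001,0,6,0,0,-0.28,0,-0.001,0,6,0,0,-0.34,0,-0.001,0,6,0,0,-0.4,0,-0.001,0,6,0,0,-0.46,0,-0.001,0,6,0,0,-0.52,0,-0.001,0,6,0,0,-0.58,0,-0.001,0,6,0,0,-0.64,0,-0.001,0,6,0,0,-0.7,0,-0.001,0,6,0,0,-0.76,0,-0.001,0,6,0,0,-0.81,0,-0.001,0,6,0,0,-0.85,0,-0.001,0,6,0,0,-0.87,0,-0.001,0,6,0,0,-0.87,0,-0.001,0,6])

```text
clock: 15.5
position: [0.6451, -0.1637, 0.2636]
ee_rot: [-2.277, -2.162, -0.002]
force: [0.1, 5.2, -0.0]
width: 0.109
gripper_force: 12.0
```

```bash
python3 - <<'E'
from cell import sensors
s=sensors.observe();print(s["force"],s["ft_torque"],s["joints"])
E
```

```text
[ 0.13690099  5.17889144 -0.00945217] [ 1.26444327 -0.02897162 -0.02343779] [-0.34469135  0.59949006  0.86922839  1.48422578 -0.46903088  1.27656443
  0.52396379]
```

Call:
arm_command(deltas=[0,0,-0.02,0,0,0,6,0,0,-0.04,0,0,0,6,0,0,-0.05,0,0,0,6,0,0,-0.06,0,0,0,6,0,0,-0.06,0,0,0,6])

```text
clock: 16.0
position: [0.6451, -0.1637, 0.2636]
ee_rot: [-2.375, -2.053, -0.002]
force: [0.5, 6.2, 1.2]
width: 0.115
gripper_force: 12.2
```

```bash
python3 - <<'E'
from cell import sensors
s=sensors.observe();print(s["force"],s["ft_torque"])
E
```

```text
[0.54773888 6.22577563 1.16710201] [ 1.21675462 -0.06815681  0.27547167]
```

The torque rose to 0.28 N m against the end stop, 2.6° past the predicted stop angle. Release and lift away.

Call:
arm_command(deltas=[0,0,0,0,0,0,16,0,0,0,0,0,0,26,0,0,0,0,0,0,36,0,0,0,0,0,0,36,0,0,0,0,0,0.01,36,0,0,0,0,0,0.04,36,0,0,0,0,0,0.08,36,0,0,0,-0.04,0.03,0.1,36,0,0,0,-0.08,0.07,0.1,36,0,0,0,-0.12,0.11,0.1,36,0,0,0,-0.16,0.15,0.1,36,0,0,0,-0.2,0.2,0.1,36,0,0,0,-0.25,0.25,0.1,36,0,0,0,-0.25,0.25,0.1,36,0,0,0,-0.25,0.25,0.1,36])

```text
clock: 17.5
position: [0.392, 0.0875, 0.3643]
ee_rot: [-2.37, -2.058, -0.003]
force: [0.4, -0.3, -0.6]
width: 0.391
gripper_force: 0.0
```

```bash
python3 - <<'E'
from cell import sensors, optics
from h import *
print(sensors.observe()["force"])
s=optics.get_image("side");t=optics.get_image("top")
o=np.zeros((540,800,3),np.uint8)
o[:540,:420]=cv2.resize(s[150:330,290:430],None,fx=3,fy=3,interpolation=cv2.INTER_CUBIC)
o[:375,425:800]=cv2.resize(t[150:250,315:415],None,fx=3.75,fy=3.75,interpolation=cv2.INTER_CUBIC)
cv2.imwrite("pics/crop5.png",o)
E
```

```text
[ 0.37782057 -0.33142746 -0.55529691]
```

View pics/crop5.png

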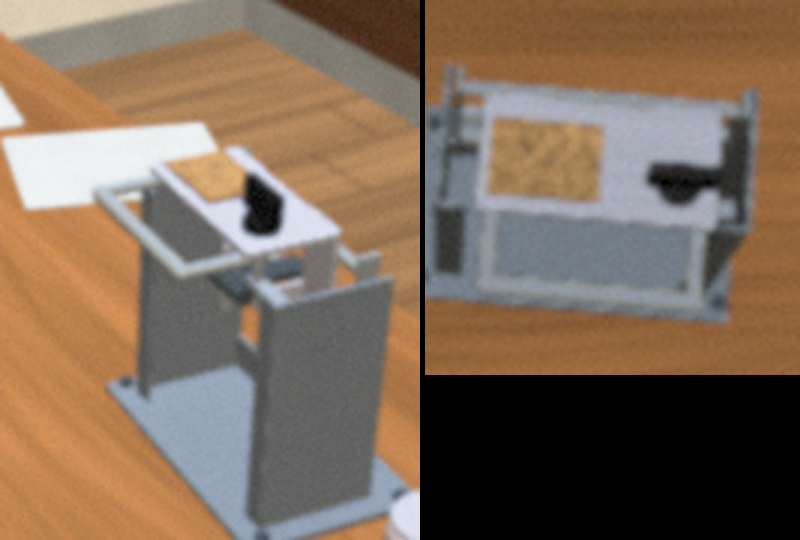

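The wing now lies along y, parallel to the bar ((652,178)–(735,182) in the top crop), and the shelf is at the same height as before.

```bash
python3 -c "
from cell import arm
print(arm.sign_off())"
```

```text
the job is handed in; nothing more can be done
None
```

The job is handed in: the shelf hangs on the middle rung by its pawl, the wing knob was then turned clockwise to its end stop, and the arm never went near the ink tin, spray can or brayer (about 17.5 s of the 58 s used).

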